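Feed a test blank into the hand press and make one stroke

TASK

Slide the top aluminium blank sideways off the stack, without lifting it or shifting the two blanks beneath, until it lies centred and square on the bed of the hand press. Then turn the press's handwheel counter-clockwise (seen from above) through exactly one revolution, so that the ram comes down on the blank and goes back up, and let go; leave everything else alone.

Things in the scene. Friction and masses are not known exactly. Their poses are not given: they have to be found in the camera images.
- top_blank_mid (a point): Centre of the top blank, the one to feed: a plain aluminium plate 90 mm (its x) by 100 mm (its y) by 22 mm thick, about 0.5 kg. The top one of three alike stacked flat on the feed tray, its y pointing along the press's y within some degrees (the stack is untidy). It starts with its underside 60 mm and its top 82 mm above the table. z up.
- middle_blank_mid (a point): Centre of the middle blank, alike, 49 mm above the table. Its top is at 60 mm. Must stay.
- bottom_blank_mid (a point): Centre of the bottom blank, alike, 27 mm above the table, on the feed tray. Must stay.
- feed_mid (a point): Centre of the top face of the feed tray, a fixed wooden block 104 x 108 x 16 mm under the stack. It stands beside the press on its +y or its -y side, with its centre 126 to 140 mm from the press axis.
- bed_mid (a point): Centre of the top face of the press bed, 58 mm above the table (2 mm below the underside of the top blank in the stack). Fixed. A steel block 110 mm (its x) by 120 mm (its y), z up. No stop or guide: blanks slide onto it along its y, from either side. A round column of 24 mm diameter stands 85 mm from the press axis on the -x and on the +x side.
- head_mid (a point): Centre of the underside of the press head, 113 mm above the table, right over the bed. The head is 210 mm (press x) by 64 mm (press y), from 113 to 178 mm above the table, and the handwheel above it reaches 74 mm out from the axis: the gripper must be tilted back from both to push the blank home.
- foot_mid (a point): Centre of the underside of the ram's foot (44 mm diameter) on the press axis, at rest 108 mm above the table, 28 mm above a blank lying on the bed; at half a revolution of the wheel it presses lightly on the blank with a spring.
- wheel_hub (a point): Top of the handwheel's hub on the press axis, 210 mm above the table: the centre of the circle on which the handle travels. The wheel is a flat spoked ring of 148 mm diameter, lying level on top of the press head, its top at 209 mm.
- wheel (a joint): Angle of the handwheel in rad: 0 at the start (ram up, a stop keeps it from turning backwards), growing counter-clockwise seen from above; 6.283 after one revolution, when the ram is up again. It turns with a light friction (0.2 N m) and stays where it is left; it can be turned past one revolution, which is wrong.
- handle_mid (a point): Middle of the upright handle on the handwheel: a black sleeve of 28 mm diameter and 58 mm height that spins freely on its pin, 62 mm from the wheel's axis (on the -x side of the press at the start). It spans 213 to 271 mm above the table; this point is at 242 mm. Grasped from above, it is led round the hub in a circle with no need to turn the gripper.
- out_mid (a point): Centre of the top face of the other tray, 16 mm above the table, 104 x 108 mm, fixed, on the opposite side of the press from the feed tray.
- tee_mid (a point): Middle of a finished steel T-piece, 80 x 90 mm and 36 mm high, lying on the other tray. Bystander.
- chipper: Hammer 200 mm long, lying on the table between the robot and the press; origin under its middle. Bystander.
- rod_can: Closed round can, 68 mm diameter, 130 mm high, standing beyond the press; origin at the centre of its underside. Bystander.
- tote_mid (a point): Middle of an open wooden box of welding rods, 100 x 200 x 55 mm, standing on the table beyond the press. Bystander.
- top_blank: The top blank itself; origin at the centre of its underside.
There are look-alikes about, which are no part of the job. What is shaped like the top_blank but green is not meant.

How it is judged:
By the outcome, as a careful person would: the job done as asked, in the order asked, and still so for the second after the job is handed in, with the robot touching nothing.
It also fails if it takes over 59 s, if anything falls off the work surface, if the arm or the gripper's body presses on something with over 40 N, if the wrist force passes 120 N, or if a joint passes its speed limit or range.

ROBOT

A 7-joint arm with a two-finger parallel gripper is mounted at the origin on the work surface. World frame = base frame: x ahead of the robot, y to its left, z up, the work surface at z = 0. Lengths are in m, angles in rad, forces in N, time in s.
With the tool pointing down it reaches from about 0.35 to 0.9 m from the base axis. Payload 7.2 kg.
Tool frame: the origin (TCP) lies midway between the tips of the shut fingers; the grasp point (between the pads) lies 19 mm behind it; z points along the fingers, y is the direction in which the jaws open and shut (so a half turn about z gives the same grasp; the last joint's range is limited). The gripper opens to 88 mm and grips with 3 to 60 N. Pads are 20 mm wide; open, the fingers measure 115 mm over their backs; the gripper's body (75 mm by 178 mm) begins 61 mm behind the grasp point.
Start: joints at [-0.068, 0.411, -0.013, 1.596, 0.006, 1.134, -0.082], TCP at [0.625, -0, 0.223] pointing down, gripper open.
Joint ranges: [-2.95, 2.95], [-0.29, 1.99], [-1.47, 1.44], [0.14, 2.54], [-1.03, 4.17], [0.13, 1.85], [-2.86, 2.86]. Speed limits (rad/s): [2.39, 2.39, 3.01, 3.01, 3.14, 3.14, 3.14].

INTERFACE

Orientations are given as a rotation vector (axis times angle).
In Python, from workcell import robot gives the robot as it stands.
- The arm moves only by the shell command python3 -m jog 'ROWS' [FORCE]. ROWS is JSON, a list that holds one entry, the list of rows, each a list of 7 numbers: the finger opening in mm, from 0 to 87.8, then the shift along the tool's x, y, z in mm, then the turn, a rotation vector about the tool's x, y, z in degrees. In form: [[[hand, dx, dy, dz, ax, ay, az], ...]]. A call has 1 to 20 rows; each row shifts and turns the commanded pose from where the row before left it, along the tool's axes as they then stand; what a row does not reach is not made up. A row lasts 1/10 s, in which the tool goes at most 50 mm and 8.59 degrees, less where a joint would pass 70% of its speed; a pose out of reach is approached as far as the arm can. A call is refused whole if a number of a shift passes 50 or a number of a turn 8.59, either way. A call with a gripper value outside its range is refused whole. The fingers move at their own pace and stop on an object; FORCE is the grip in N (left out, the last holds). Time passes only in rows, so rows that do not move let the fingers close. It gives the time, the measured TCP pose, the force and the opening at its end, in the units of the state.
- robot.read_state(): the state, without advancing time (a new reading comes with each control period).
- robot.grab_frame(name): name is "scene" or "side" or "wrist"; returns a dict with "pixels" (480x640x3 uint8, red, green, blue), "range_z" (480x640 float32, m along the optical axis (not along the pixel's ray), 0 where there is no reading), "intrinsics" (3x3 intrinsics, pixels), "k1" (the pictures are not rectified: a ray, as slopes to the right and down, at radius r is drawn at 1 + k1 r^2 times it, then the intrinsics apply), "R" (3x3) and "t" (3): a world point X has camera coordinates R X + t. Camera axes: x right, y down, z forward; pixel columns grow to the right and rows downward; lengths in m; the calibration is good to about 2 mm. A picture is of the moment at which its call begins.
- robot.finish_job(): hands the job in, once; it reports no verdict.
Trained networks look in a picture, given as the dict that the camera call returned (one of the last four; its "shot" number tells which), for a name from the list of things; names that differ only in an ending like _2 or _b are one class to them, and where a whole thing is asked for, a point or a joint stands for the part that bears it (a point fixed in the world has none). Each returns a list of dicts, best first, with "score" (0 to 1); they miss things now and then, are a little off and sometimes report something else, mostly with a low value. They report only what shows in the picture. A call takes as long as a camera call. They do not tell look-alikes from the thing itself.
- robot.regions_of(picture, label): "region" (480x640 bool, what is visible of it).
- robot.landmark_of(picture, label): "xyz" ([x, y, z] in m, in world coordinates, good to about 4 mm: a listed point, or the origin of a listed thing).
The state is a dict: "time": time; "qpos": joint angles; "joint_vel": joint speeds; "tau": joint torques, N m; "position": TCP position; "eef_rot": TCP orientation; "contact_force": force on the tool from outside, world axes, zero at the start; "torque": the same for the moment, N m; "grip_width": opening from 0.0 (shut) to 1.0 (fully open).
Only numpy, scipy, OpenCV 4.12 (cv2) and the standard library are available. Lean on these libraries where they do the work, as an engineer would, in place of code of your own. Each camera call takes 0.05 s, during which the arm holds its last target. There are 200 camera calls.

## Working session

There is one attempt and no reset: what is moved stays moved. The work goes in short steps, Python scripts to look and compute and a shell command to move; the robot and the scene stay as the last step left them, time stands still between calls to the robot, and variables do not carry over. Pictures are saved under pics/ and viewed, on a budget of 10 in all, crops included, one or two more only if the job needs it, and the job is handed in when it is done.

```bash
mkdir -p pics; ls; cat > h.py <<'E'
from workcell import robot
import numpy as np, cv2
from scipy.spatial.transform import Rotation as Ro
def cloud(f):
    K=np.array(f["intrinsics"]);k1=f["k1"];z=f["range_z"]
    v,u=np.mgrid[0:480,0:640]
    p=cv2.undistortPoints(np.stack([u,v],-1).reshape(-1,1,2).astype(float),K,np.array([k1,0,0,0.]))[:,0]
    P=np.c_[p,np.ones(len(p))]*z.reshape(-1,1)
    return ((P-np.array(f["t"]))@np.array(f["R"])).reshape(480,640,3)
def save(f,n): cv2.imwrite("pics/"+n+".png",f["pixels"][:,:,::-1])
E
python3 - <<'E'
from h import *
s=robot.read_state();print(s)
ims=[]
for n in ["scene","side"]:
    f=robot.grab_frame(n);ims.append(f["pixels"])
    print(n,f["k1"],"cam at",-np.array(f["R"]).T@np.array(f["t"]))
    for l in ["top_blank_mid","middle_blank_mid","feed_mid","bed_mid","head_mid","wheel_hub","handle_mid","out_mid","tee_mid","chipper","rod_can","tote_mid","top_blank"]:
        print(l,[(round(d["score"],2),np.round(d["xyz"],3).tolist()) for d in robot.landmark_of(f,l)[:3]])
a=np.vstack(ims);cv2.imwrite("pics/a.png",cv2.resize(ims[0],(640,480))[:,:,::-1]);cv2.imwrite("pics/b.png",ims[1][:,:,::-1])
E
```

```text
pics
{'time': 0.0, 'qpos': array([-0.06819349,  0.41191913, -0.01269148,  1.5970477 ,  0.00563123,
        1.1343045 , -0.08216602]), 'joint_vel': array([-0.00015399, -0.00043672, -0.00016495, -0.00020768,  0.00041686,
        0.00088205,  0.00015541]), 'tau': array([-2.92756195e-04, -5.87956166e+01,  6.41712137e-01, -2.91074431e+01,
       -5.37758670e-02,  1.83686998e-02,  1.53371734e-04]), 'position': array([ 6.24486650e-01, -6.95040807e-05,  2.21795730e-01]), 'eef_rot': array([-2.22064785e+00, -2.22075116e+00,  1.98646255e-03]), 'contact_force': array([-0.5876221 , -0.06465876, -0.41031385]), 'torque': array([ 0.05723698, -0.01735142, -0.05754509]), 'grip_width': 1.002352013354782}
scene -0.1040428786161995 cam at [1.42002116 0.19993423 0.71686937]
top_blank_mid [(0.83, [0.546, 0.068, 0.072]), (0.8, [0.414, 0.183, 0.016]), (0.67, [0.605, 0.241, 0.008])]
middle_blank_mid []
feed_mid []
bed_mid [(0.8, [0.558, -0.063, 0.058])]
head_mid [(0.8, [0.56, -0.064, 0.118])]
wheel_hub [(0.95, [0.561, -0.067, 0.21])]
handle_mid [(0.59, [0.496, -0.075, 0.244])]
out_mid [(0.26, [0.761, -0.175, 
[... 231 characters left out ...]
4, -0.0])]
side -0.059295763968478264 cam at [0.21772966 0.463727   0.71066024]
top_blank_mid [(0.94, [0.414, 0.186, 0.014]), (0.85, [0.547, 0.069, 0.076]), (0.63, [0.605, 0.241, 0.012])]
middle_blank_mid []
feed_mid []
bed_mid [(0.83, [0.561, -0.066, 0.055]), (0.48, [0.498, -0.074, 0.241])]
head_mid [(0.78, [0.557, -0.063, 0.113])]
wheel_hub [(0.63, [0.558, -0.066, 0.212]), (0.31, [0.74, 0.02, -0.004])]
handle_mid []
out_mid []
tee_mid []
chipper [(0.83, [0.405, -0.137, -0.004])]
rod_can [(0.59, [0.74, 0.024, 0.0]), (0.56, [0.763, -0.173, 0.025])]
tote_mid [(0.68, [0.758, -0.177, 0.028])]
top_blank [(0.82, [0.601, 0.245, 0.001]), (0.59, [0.547, 0.067, 0.063]), (0.59, [0.416, 0.185, 0.002])]
```

View pics/a.png

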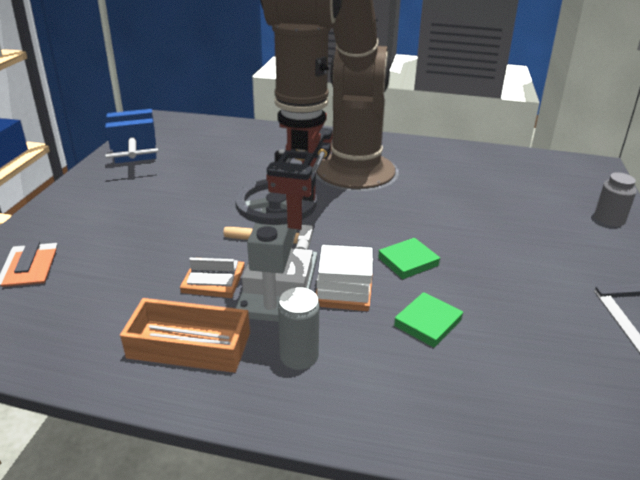

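View pics/b.png

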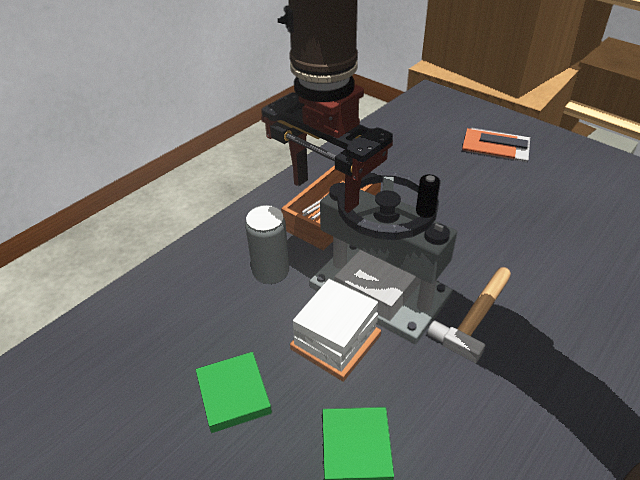

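Camera "a" shows the press at about (270,270), with the stack (345,270) on its +y side and two green decoys (410,257) and (430,318). "b" shows the same, plus the handle at (428,195). Next I'll measure the poses from depth.

```bash
cat >> h.py <<'E'
def clouds(names=("scene","side")):
    P=[];C=[]
    for n in names:
        f=robot.grab_frame(n);p=cloud(f);m=f["range_z"]>0
        P.append(p[m]);C.append(f["pixels"][m])
    return np.vstack(P),np.vstack(C)
def rect(p):
    r=cv2.minAreaRect((p[:,:2]*1000).astype(np.float32)); return np.round(r[0],1),np.round(r[1],1),round(r[2],1)
def box(P,x,y,z): return P[(P[:,0]>x[0])&(P[:,0]<x[1])&(P[:,1]>y[0])&(P[:,1]<y[1])&(P[:,2]>z[0])&(P[:,2]<z[1])]
E
python3 - <<'E'
from h import *
for n in ["scene","side"]:
    P,C=clouds([n]);print(n)
    t=box(P,(.47,.63),(.0,.14),(.0785,.0865));print("blank",len(t),np.median(t[:,2]),rect(t))
    t=box(P,(.47,.63),(.0,.14),(.04,.075));print("lower stack",len(t),rect(t))
    t=box(P,(.42,.70),(-.16,.02),(.1745,.182));print("head top",len(t),rect(t) if len(t) else 0)
    t=box(P,(.47,.65),(-.15,.02),(.0545,.0615));print("bed",len(t),rect(t) if len(t) else 0)
    t=box(P,(.46,.66),(-.16,.04),(.204,.212));print("wheel",len(t),rect(t) if len(t) else 0, cv2.minEnclosingCircle((t[:,:2]*1000).astype(np.float32)) if len(t) else 0)
    t=box(P,(.44,.56),(-.13,-.01),(.225,.275));print("handle",len(t), t.min(0) if len(t) else 0,t.max(0) if len(t) else 0)
    t=box(P,(.42,.7),(-.16,.02),(.12,.17));print("head sides",len(t),rect(t) if len(t) else 0)
    t=box(P,(.47,.63),(.0,.14),(.010,.020));print("tray",len(t),rect(t) if len(t) else 0)
    t=box(P,(.42,.70),(-.16,.02),(.17,.18));
E
```

```text
scene
blank 1482 0.08375036198871799 (array([549.3,  68.3]), array([96.1, 99.3]), 8.6)
lower stack 781 (array([553.1,  68.9]), array([ 90.3, 103.1]), 6.2)
head top 525 (array([576.3, -64.1]), array([184.3,  63.8]), 5.5)
bed 996 (array([577.8, -49.3]), array([113.2, 160. ]), 42.6)
wheel 1149 (array([573.5, -69. ]), array([150.3, 128.2]), 75.0) ((560.640380859375, -67.00621032714844), 77.07132720947266)
handle 59 [ 0.49241435 -0.08526405  0.2583534 ] [ 0.51357791 -0.0675399   0.27495213]
head sides 1059 (array([606.9, -35.6]), array([ 58.9, 150. ]), 68.9)
tray 355 (array([568.7,  82.8]), array([ 89.9, 138.3]), 32.8)
side
blank 3174 0.08173013417457409 (array([547.5,  68.8]), array([ 91.2, 102.6]), 8.4)
lower stack 1103 (array([546.4,  59.6]), array([ 94.1, 125.5]), 3.7)
head top 1132 (array([558.8, -64.2]), array([210.8,  67.2]), 5.8)
bed 2502 (array([560.8, -46.4]), array([107.5, 171.8]), 78.4)
wheel 2545 (array([559.7, -62. ]), array([144. , 148.8]), 61.6) ((558.1651000976562, -65.57682037353516), 76.61106872558594)
handle 710 [ 0.48336192 -0.08319779  0.22501122] [ 0.51116285 -0.05514223  0.27487996]
head sides 2782 (array([549. , -37.7]), array([217.8,  60.4]), 20.7)
tray 716 (array([547.3,  67.8]), array([103.6, 109.2]), 4.6)
```

```bash
python3 - <<'E'
from h import *
def line(t,it=400):
    rng=np.random.default_rng(0);b=None;bn=0;q=t[:,:2]
    for _ in range(it):
        i,j=rng.choice(len(q),2,False);d=q[j]-q[i];L=np.hypot(*d)
        if L<.04: continue
        n=np.array([-d[1],d[0]])/L;k=abs((q-q[i])@n)<.0015
        if k.sum()>bn: bn=k.sum();b=k
    vx,vy,x,y=cv2.fitLine((q[b]).astype(np.float32),cv2.DIST_HUBER,0,.0001,.0001).ravel()
    return bn,len(q),round(float(np.degrees(np.arctan(vy/vx))),2),"y at x=.55:",round(float((y+(.55-x)*vy/vx)*1000),1)
for n in ["scene","side"]:
    P,C=clouds([n]);print(n)
    print("head face",line(box(P,(.46,.66),(-.06,.0),(.118,.172))))
    print("bed face",line(box(P,(.50,.62),(-.03,.03),(.02,.053))))
    print("blank face",line(box(P,(.50,.60),(.10,.14),(.062,.078))) if n=="side" else "")
    t=box(P,(.46,.66),(-.05,.01),(.056,.062));print("bed top",len(t),rect(t))
    f=robot.grab_frame(n)
    for l in ["bed_mid","head_mid","foot_mid","wheel_hub","handle_mid","top_blank"]:
        print(l,[(round(d["score"],2),np.round(d["xyz"],3).tolist()) for d in robot.landmark_of(f,l)[:1]])
E
```

```text
scene
head face (np.int64(278), 308, 4.69, 'y at x=.55:', -33.9)
bed face (np.int64(102), 219, 4.82, 'y at x=.55:', -5.8)
blank face 
bed top 769 (array([575.6, -25.7]), array([157.1,  48.8]), 0.4)
bed_mid [(0.93, [0.554, -0.061, 0.055])]
head_mid [(0.64, [0.557, -0.064, 0.115])]
foot_mid []
wheel_hub [(0.95, [0.561, -0.068, 0.212])]
handle_mid [(0.37, [0.495, -0.073, 0.244])]
top_blank [(0.89, [0.549, 0.066, 0.06])]
side
head face (np.int64(2230), 2481, 4.93, 'y at x=.55:', -34.4)
bed face (np.int64(224), 346, 4.86, 'y at x=.55:', -6.3)
blank face (np.int64(301), 309, 8.02, 'y at x=.55:', 118.9)
bed top 1378 (array([576. , -25.4]), array([152.1,  49.6]), 0.6)
bed_mid [(0.91, [0.56, -0.066, 0.054])]
head_mid [(0.64, [0.563, -0.065, 0.109])]
foot_mid [(0.33, [0.547, 0.069, 0.076])]
wheel_hub [(0.95, [0.554, -0.068, 0.209])]
handle_mid [(0.76, [0.501, -0.073, 0.24])]
top_blank [(0.78, [0.602, 0.243, -0.001])]
```

```bash
python3 -m jog '[[[50,17.5,-9,0,0,0,0],[50,17.5,-9,0,0,0,0],[50,17.5,-9,0,0,0,0],[50,17.5,-9,0,0,0,0],[50,17.5,-9,0,0,0,0],[50,17.5,-9,0,0,0,0],[50,17.5,-9,0,0,0,0],[50,17.5,-9,0,0,0,0],[50,17.5,-9,0,0,0,0],[50,17.5,-9,0,0,0,0],[50,0,0,0,0,0,-8.2],[50,0,0,0,0,-8,0],[50,0,0,0,0,-8,0],[50,0,0,0,0,-8,0],[50,0,0,0,0,-8,0],[50,0,0,0,0,-8,0],[50,0,0,0,0,0,0],[50,0,0,0,0,0,0]]]' 20
cat >> h.py <<'E'
def st(goal=None,yaw=None,tilt=40):
    s=robot.read_state();R=Ro.from_rotvec(s["eef_rot"]).as_matrix();p=np.array(s["position"])*1000
    print("t",round(s["time"],2),"p",p.round(1),"F",np.round(s["contact_force"],1),"w",round(s["grip_width"]*87.8,1),"q",np.round(s["qpos"],2))
    print("jaw yaw",np.degrees(np.arctan2(R[1,1],R[0,1])).round(2),"jaw slope",np.degrees(np.arcsin(R[2,1])).round(2),"tilt",np.degrees(np.arccos(-R[2,2])).round(2))
    if goal is not None: print("shift",(R.T@(np.array(goal)-p)).round(1))
    if yaw is not None:
        a=np.radians(yaw);jy=np.array([np.cos(a),np.sin(a),0]);v=np.array([-np.sin(a),np.cos(a),0]);t=np.radians(tilt)
        z=-np.sin(t)*v-np.cos(t)*np.array([0,0,1]);G=np.c_[np.cross(jy,z),jy,z]
        print("turn",np.degrees(Ro.from_matrix(R.T@G).as_rotvec()).round(2))
E
python3 -c "
from h import *
st((535,155,100),8.2)"
```

```text
time: 4.1
position: [0.5348, 0.1755, 0.2218]
eef_rot: [1.667, 1.929, -0.607]
contact_force: [-0.1, -0.6, 0.5]
grip_width: 0.569
t 4.1 p [534.8 175.5 221.8] F [-0.1 -0.6  0.5] w 50.0 q [-0.73  0.52 -0.03  1.63  0.57  1.46 -0.82]
jaw yaw 8.27 jaw slope -0.08 tilt 39.89
shift [ 62.5  -2.6 106.5]
turn [-0.02 -0.11  0.11]
```

```bash
python3 - <<'E'
from h import *
st((535.5,152,69.5),8.2)
E
```

```text
t 4.1 p [534.8 175.5 221.8] F [-0.1 -0.6  0.5] w 50.0 q [-0.73  0.52 -0.03  1.63  0.57  1.46 -0.82]
jaw yaw 8.27 jaw slope -0.08 tilt 39.89
shift [ 79.8  -2.5 131.9]
turn [-0.02 -0.11  0.11]
```

```bash
python3 -m jog '[[[50,10,-0.3,16.5,0,0,0],[50,10,-0.3,16.5,0,0,0],[50,10,-0.3,16.5,0,0,0],[50,10,-0.3,16.5,0,0,0],[50,10,-0.3,16.5,0,0,0],[50,10,-0.3,16.5,0,0,0],[50,10,-0.3,16.5,0,0,0],[50,10,-0.3,16.5,0,0,0],[50,0,0,0,0,0,0],[50,0,0,0,0,0,0]]]'
python3 - <<'E'
from h import *
st((539,134,69.5),8.2)
f=robot.grab_frame("side")
c=f["pixels"][180:400,230:470];cv2.imwrite("pics/c.png",cv2.resize(c,None,fx=2.7,fy=2.7)[:,:,::-1])
E
```

```text
time: 5.1
position: [0.5369, 0.15, 0.0715]
eef_rot: [1.672, 1.923, -0.605]
contact_force: [0.3, -0.6, 0.3]
grip_width: 0.569
t 5.1 p [536.9 150.   71.5] F [ 0.3 -0.6  0.3] w 50.0 q [-0.71  0.69 -0.01  1.76  0.62  1.2  -0.97]
jaw yaw 8.03 jaw slope 0.09 tilt 39.91
shift [-11.1  -0.1  11.9]
turn [-0.04 -0.09 -0.19]
```

View pics/c.png

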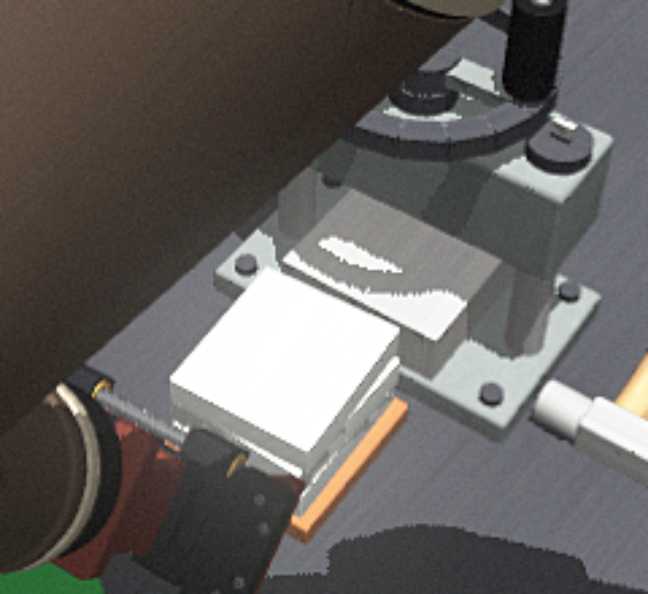

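```bash
python3 -m jog '[[[50,-2.4,0,2.3,0,0,0],[50,-2.4,0,2.3,0,0,0],[50,-2.4,0,2.3,0,0,0],[50,-2.4,0,2.3,0,0,0],[50,-2.4,0,2.3,0,0,0],[50,-2.4,0,2.3,0,0,0],[50,0,0,0,0,0,0],[50,0,0,0,0,0,0]]]'
python3 - <<'E'
from h import *
st((540.5,125.5,70),8.2)
E
```

```text
time: 5.95
position: [0.5388, 0.1316, 0.0687]
eef_rot: [1.668, 1.925, -0.607]
contact_force: [-0.7, 0.6, 0.5]
grip_width: 0.572
t 5.95 p [538.8 131.6  68.7] F [-0.7  0.6  0.5] w 50.3 q [-0.69  0.68 -0.    1.79  0.64  1.17 -0.96]
jaw yaw 8.19 jaw slope -0.01 tilt 40.0
shift [-5.6  0.8  3.1]
turn [-0.01  0.   -0.  ]
```

```bash
python3 -m jog '[[[50,-1.2,0,0.4,0,0,0],[50,-0.8,0,0.6,0,0,0],[50,-0.8,0,0.65,0,0,0],[50,-0.77,0,0.64,0,0,0],[50,-0.77,0,0.64,0,0,0],[50,0,0,0,0,0,0]]]'; for i in 1 2 3 4; do python3 -m jog '[[[50,-0.77,0,0.64,0,0,0],[50,-0.77,0,0.64,0,0,0],[50,0,0,0,0,0,0]]]'|grep -E "posi|force"; done
```

```text
time: 6.55
position: [0.5396, 0.1264, 0.0693]
eef_rot: [1.668, 1.925, -0.607]
contact_force: [-0.1, 0.8, -0.4]
grip_width: 0.57
position: [0.5398, 0.1255, 0.0693]
contact_force: [-1.2, 4.1, 1.6]
position: [0.5403, 0.1224, 0.0693]
contact_force: [-0.3, 4.2, 0.3]
position: [0.5405, 0.1202, 0.0694]
contact_force: [-0.7, 3.4, 0.0]
position: [0.5407, 0.1182, 0.0694]
contact_force: [-1.2, 2.6, -0.2]
```

```bash
cat >> h.py <<'E'
def blank(z0,z1,xr=(.47,.63),yr=(-.14,.14)):
    for n in ["scene","side"]:
        f=robot.grab_frame(n);p=cloud(f);c=f["pixels"].astype(int)
        m=(p[...,2]>z0)&(p[...,2]<z1)&(f["range_z"]>0)&(p[...,0]>xr[0])&(p[...,0]<xr[1])&(p[...,1]>yr[0])&(p[...,1]<yr[1])
        m=cv2.morphologyEx(m.astype(np.uint8),cv2.MORPH_OPEN,np.ones((3,3)))
        k,L,S,_=cv2.connectedComponentsWithStats(m)
        i=1+S[1:,4].argmax();print(n,S[i,4],rect(p[L==i]))
        for l in ["top_blank"]: print(l,[(round(d["score"],2),np.round(d["xyz"],3).tolist()) for d in robot.landmark_of(f,l)[:3]])
E
python3 - <<'E'
from h import *
blank(.078,.0875,yr=(-.02,.13))
st((541.8,111.7,69.5),8)
E
```

```text
scene 1575 (array([548.3,  71.6]), array([ 94.6, 122.7]), 7.1)
top_blank [(0.94, [0.549, 0.059, 0.059]), (0.69, [0.6, 0.241, -0.0]), (0.51, [0.413, 0.183, 0.003])]
side 2850 (array([549.1,  59. ]), array([91.7, 98.8]), 8.7)
top_blank [(0.9, [0.547, 0.06, 0.065]), (0.9, [0.417, 0.185, 0.003]), (0.84, [0.602, 0.239, 0.002])]
t 7.95 p [540.7 118.3  69.4] F [ 0.2  2.  -0.6] w 50.1 q [-0.68  0.68  0.    1.8   0.65  1.16 -0.95]
jaw yaw 8.19 jaw slope -0.0 tilt 40.02
shift [-5.2  0.1  4.2]
turn [0.12 0.02 0.14]
```

```bash
python3 -m jog '[[[50,-2.31,-0.1,1.94,0.05,0,0.06],[50,-2.31,-0.1,1.94,0.05,0,0.06],[50,-2.31,-0.1,1.94,0.05,0,0.06],[50,-2.31,-0.1,1.94,0.05,0,0.06],[50,-2.31,-0.1,1.94,0.05,0,0.06],[50,-2.31,-0.1,1.94,0.05,0,0.06],[50,-2.31,-0.1,1.94,0.05,0,0.06],[50,-2.31,-0.1,1.94,0.05,0,0.06],[50,-2.31,-0.1,1.94,0.05,0,0.06],[50,-2.31,-0.1,1.94,0.05,0,0.06],[50,-2.31,-0.1,1.94,0.05,0,0.06],[50,-2.31,0,1.94,0.05,0,0.06],[50,-2.31,0,1.94,0.05,0,0.06],[50,-2.31,0,1.94,0.05,0,0.06],[50,-2.31,0,1.94,0.05,0,0.06],[50,0,0,0,0,0,0]]]'
python3 - <<'E'
from h import *
blank(.078,.0875,yr=(-.07,.09))
st((554.1,-7.5,69.5),4.85)
f=robot.grab_frame("side")
c=f["pixels"][180:400,230:470];cv2.imwrite("pics/d.png",cv2.resize(c,None,fx=2.7,fy=2.7)[:,:,::-1])
E
```

```text
time: 9.55
position: [0.5458, 0.0729, 0.0696]
eef_rot: [1.69, 1.909, -0.615]
contact_force: [0.2, 2.7, 1.9]
grip_width: 0.571
scene 1573 (array([552.6,  29.4]), array([ 95.6, 128.3]), 7.0)
top_blank [(0.86, [0.599, 0.239, 0.001]), (0.84, [0.554, 0.01, 0.058]), (0.61, [0.416, 0.186, -0.0])]
side 2393 (array([553.2,  10.9]), array([91.7, 93.7]), 7.0)
top_blank [(0.97, [0.556, 0.016, 0.063]), (0.72, [0.413, 0.185, 0.002]), (0.71, [0.601, 0.242, 0.001])]
t 9.75 p [545.7  73.1  69.5] F [0.8 1.7 0.5] w 49.7 q [-0.63  0.66  0.02  1.84  0.67  1.12 -0.93]
jaw yaw 7.01 jaw slope 0.0 tilt 40.04
shift [-62.   -1.5  52.1]
turn [1.39 0.04 1.65]
```

View pics/d.png

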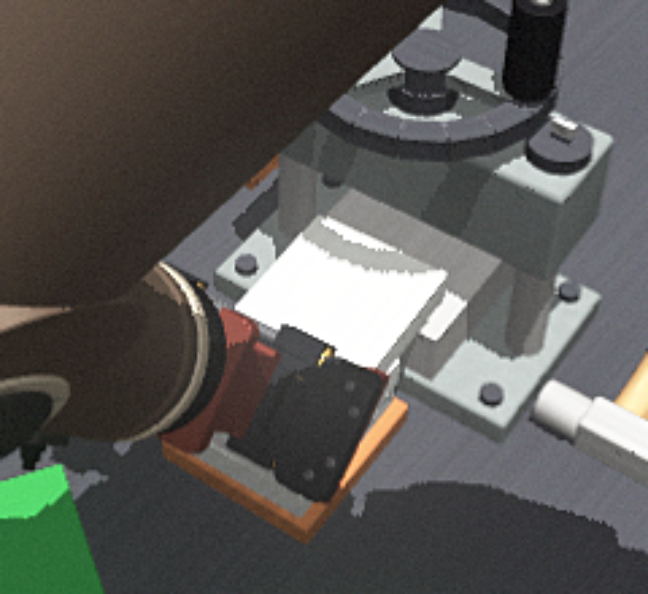

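```bash
python3 -m jog '[[[50,-2.3,-0.02,1.93,0.06,0,0.075],[50,-2.3,-0.02,1.93,0.06,0,0.075],[50,-2.3,-0.02,1.93,0.06,0,0.075],[50,-2.3,-0.02,1.93,0.06,0,0.075],[50,-2.3,-0.02,1.93,0.06,0,0.075],[50,-2.3,-0.02,1.93,0.06,0,0.075],[50,-2.3,-0.02,1.93,0.06,0,0.075],[50,-2.3,-0.02,1.93,0.06,0,0.075],[50,-2.3,-0.02,1.93,0.06,0,0.075],[50,-2.3,0,1.93,0.06,0,0.075],[50,-2.3,0,1.93,0.06,0,0.075],[50,-2.3,0,1.93,0.06,0,0.075],[50,-2.3,0,1.93,0.06,0,0.075],[50,-2.3,0,1.93,0.06,0,0.075],[50,-2.3,0,1.93,0.06,0,0.075],[50,-2.3,0,1.93,0.06,0,0.075],[50,-2.3,0,1.93,0.06,0,0.075],[50,-2.3,0,1.93,0.06,0,0.075],[50,-2.3,0,1.93,0.06,0,0.075],[50,0,0,0,0,0,0]]]'
python3 - <<'E'
from h import *
blank(.076,.0835,yr=(-.13,.05))
st((554.1,-7.5,69.5),4.85)
f=robot.grab_frame("side")
c=f["pixels"][180:400,230:470];cv2.imwrite("pics/e.png",cv2.resize(c,None,fx=2.7,fy=2.7)[:,:,::-1])
E
```

```text
time: 11.8
position: [0.5517, 0.0164, 0.0695]
eef_rot: [1.723, 1.886, -0.626]
contact_force: [0.6, 3.7, 1.8]
grip_width: 0.571
scene 619 (array([555.3, -13.6]), array([91.8, 59. ]), 6.4)
top_blank [(0.93, [0.6, 0.242, 0.003]), (0.87, [0.561, -0.044, 0.057]), (0.63, [0.412, 0.185, -0.001])]
side 1282 (array([556.5, -36.9]), array([90.8, 59.3]), 5.3)
top_blank [(0.91, [0.559, -0.043, 0.062]), (0.84, [0.599, 0.243, 0.003]), (0.62, [0.414, 0.185, -0.001])]
t 12.0 p [551.7  16.4  69.5] F [0.1 2.5 1.4] w 50.1 q [-0.56  0.64  0.05  1.88  0.7   1.06 -0.91]
jaw yaw 5.19 jaw slope 0.05 tilt 40.03
shift [-18.4   0.3  15.5]
turn [0.26 0.03 0.23]
```

View pics/e.png

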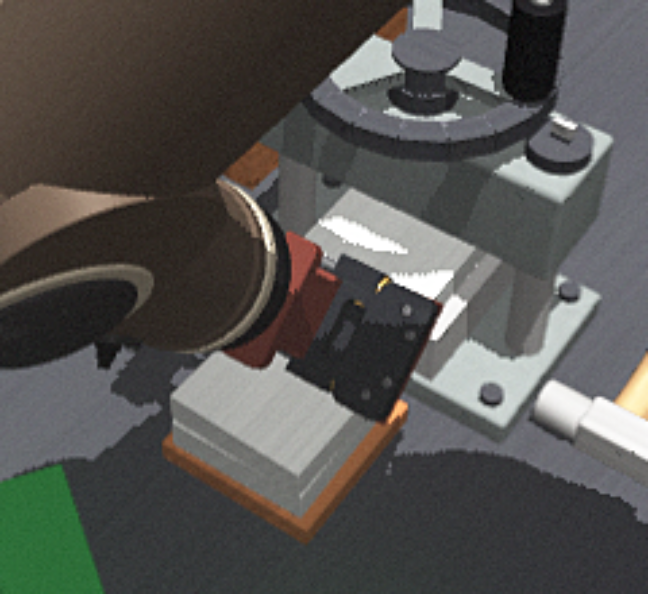

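```bash
python3 -m jog '[[[50,-2.2,0.05,1.85,0.04,0,0.04],[50,-2.2,0.05,1.85,0.04,0,0.04],[50,-2.2,0.05,1.85,0.04,0,0.04],[50,-2.2,0.05,1.85,0.04,0,0.04],[50,-2.2,0.05,1.85,0.04,0,0.04],[50,-2.2,0.05,1.85,0.04,0,0.04],[50,-2.2,0,1.85,0,0,0],[50,-1.5,0,1.26,0,0,0],[50,0,0,0,0,0,0],[50,0,0,0,0,0,0]]]'
python3 - <<'E'
from h import *
st((554.1,-7.5,69.5),4.85)
blank(.076,.0835,yr=(-.13,.03))
f=robot.grab_frame("wrist");save(f,"w")
E
```

```text
time: 13.05
position: [0.554, -0.0048, 0.0694]
eef_rot: [1.729, 1.883, -0.628]
contact_force: [-0.3, 4.7, 3.2]
grip_width: 0.567
t 13.05 p [554.   -4.8  69.4] F [-0.3  4.7  3.2] w 49.8 q [-0.53  0.63  0.07  1.9   0.71  1.04 -0.89]
jaw yaw 4.89 jaw slope 0.04 tilt 39.97
shift [-2.2 -0.1  1.7]
turn [ 0.05 -0.03  0.01]
scene 417 (array([556.7, -25.1]), array([92.6, 36.2]), 4.6)
top_blank [(0.96, [0.413, 0.184, 0.002]), (0.95, [0.56, -0.068, 0.055]), (0.85, [0.601, 0.24, 0.0])]
side 639 (array([558. , -49.6]), array([91. , 34.1]), 5.5)
top_blank [(0.95, [0.6, 0.243, 0.0]), (0.74, [0.557, -0.063, 0.061]), (0.58, [0.416, 0.184, 0.001])]
```

View pics/w.png

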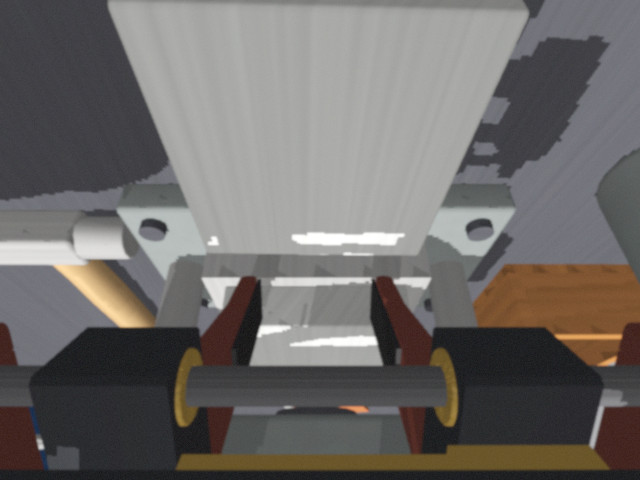

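```bash
python3 -m jog '[[[50,-0.7,0,0.6,0,0,0],[50,-0.7,0,0.6,0,0,0],[50,-0.4,0,0.3,0,0,0],[50,0,0,0,0,0,0],[50,0,0,0,0,0,0]]]'
python3 -m jog '[[[50,2.3,0,-1.93,0,0,0],[50,2.3,0,-1.93,0,0,0],[50,4.6,0,-3.86,0,0,0],[50,7.7,0,-6.4,0,0,0],[50,7.7,0,-6.4,0,0,0],[50,7.7,0,-6.4,0,0,0],[50,0,0,-30,0,0,0],[50,0,0,-40,0,0,0],[50,0,0,-40,0,0,0],[50,0,0,0,0,0,0]]]'
python3 - <<'E'
from h import *
def line(t,it=400):
    rng=np.random.default_rng(0);b=None;bn=0;q=t[:,:2]
    for _ in range(it):
        i,j=rng.choice(len(q),2,False);d=q[j]-q[i];L=np.hypot(*d)
        if L<.04: continue
        n=np.array([-d[1],d[0]])/L;k=abs((q-q[i])@n)<.0015
        if k.sum()>bn: bn=k.sum();b=k
    vx,vy,x,y=cv2.fitLine((q[b]).astype(np.float32),cv2.DIST_HUBER,0,.0001,.0001).ravel()
    return bn,len(q),round(float(np.degrees(np.arctan(vy/vx))),2),"y at x=.55:",round(float((y+(.55-x)*vy/vx)*1000),1)
st()
for n in ["scene","side"]:
    P,C=clouds([n]);print(n)
    for nm,b in [("head",box(P,(.46,.66),(-.06,.0),(.118,.172))),("bed",box(P,(.505,.615),(-.03,.01),(.025,.053))),("blank",box(P,(.51,.61),(-.04,.03),(.062,.077)))]:
        if len(b)>20: print(nm,line(b), "xrange",np.percentile(b[:,0],[1,99]).round(4))
    t=box(P,(.48,.64),(-.06,0),(.076,.084));print("top",len(t),rect(t))
f=robot.grab_frame("side")
c=f["pixels"][180:400,230:470];cv2.imwrite("pics/g.png",cv2.resize(c,None,fx=2.7,fy=2.7)[:,:,::-1])
E
```

```text
time: 13.8
position: [0.5542, -0.0069, 0.0694]
eef_rot: [1.729, 1.883, -0.628]
contact_force: [0.2, 6.2, 4.2]
grip_width: 0.57
time: 14.8
position: [0.5457, 0.111, 0.1564]
eef_rot: [1.727, 1.887, -0.617]
contact_force: [0.7, 0.8, 0.3]
grip_width: 0.569
t 14.8 p [545.7 111.  156.4] F [0.7 0.8 0.3] w 49.9 q [-0.66  0.56  0.01  1.74  0.6   1.3  -0.86]
jaw yaw 5.18 jaw slope 0.31 tilt 39.68
scene
head (np.int64(359), 391, 4.81, 'y at x=.55:', -34.0) xrange [0.4643 0.66  ]
bed (np.int64(83), 124, 4.75, 'y at x=.55:', -5.8) xrange [0.5084 0.613 ]
blank (np.int64(69), 218, -80.16, 'y at x=.55:', 264.6) xrange [0.5132 0.6029]
top 432 (array([557.4, -29. ]), array([92.7, 29.5]), 5.2)
side
head (np.int64(2245), 2472, 4.91, 'y at x=.55:', -34.4) xrange [0.4614 0.6572]
bed (np.int64(359), 397, 4.65, 'y at x=.55:', -6.4) xrange [0.5057 0.6015]
blank (np.int64(286), 347, 4.97, 'y at x=.55:', -15.6) xrange [0.5105 0.5979]
top 1240 (array([575.1, -36. ]), array([128.7,  49.1]), 2.1)
```

View pics/g.png

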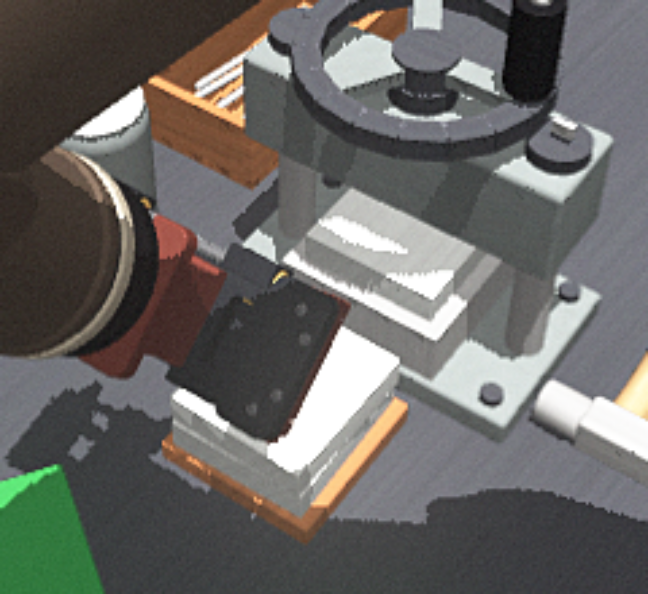

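```bash
python3 - <<'E'
from h import *
a=np.radians(4.85);u=np.array([np.cos(a),np.sin(a)]);v=np.array([-u[1],u[0]])
for n in ["scene","side"]:
    P,C=clouds([n]);q=(P[:,:2]-[.559,-.0655])*1000;U=q@u;V=q@v;z=P[:,2]*1000
    for nm,zr,vr in [("bed",(30,54),(30,62)),("blank",(63,77),(20,52)),("head",(120,172),(-20,33)),("bedfull",(30,54),(56,63)),("blankfull",(63,77),(46,53))]:
        m=(z>zr[0])&(z<zr[1])&(V>vr[0])&(V<vr[1])&(abs(U)<(115 if nm=="head" else 65))
        if m.sum()>10: print(n,nm,m.sum(),"U",np.percentile(U[m],[0,1,10,50,90,99,100]).round(1))
        if nm in("bedfull","blankfull") and m.sum()>5: print("   V",np.percentile(V[m],[5,50,95]).round(1))
s=robot.read_state();R=Ro.from_rotvec(s["eef_rot"]).as_matrix()
E
```

```text
scene bed 124 U [-44.8 -44.6 -29.2  37.   55.6  57.6  58.6]
scene blank 130 U [-39.2 -38.7 -10.5  43.9  46.5  48.6  49.1]
scene head 1038 U [-94.  -78.9  14.1 104.  106.3 108.2 109.2]
scene bedfull 76 U [-44.8 -44.7 -42.5   5.2  49.1  55.7  56.2]
   V [59.1 60.2 60.5]
scene blankfull 60 U [-39.2 -39.  -24.3  22.   45.8  48.1  49.1]
   V [46.4 50.8 51.3]
side bed 416 U [-55.6 -55.2 -54.4 -30.9   0.4  38.1  43. ]
side blank 316 U [-45.6 -45.3 -44.4 -10.3  33.8  43.9  44.7]
side head 2593 U [-105.5 -105.  -104.1  -36.8   80.7  102.3  105.6]
side bedfull 350 U [-55.1 -54.9 -49.8 -24.6   2.2  38.7  43. ]
   V [58.  59.6 61.3]
side blankfull 281 U [-45.3 -44.7 -38.1  -3.6  34.9  43.9  44.7]
   V [48.7 50.4 51.7]
```

```bash
python3 -m jog '[[[60,0,0,-20,0,8,0],[60,0,0,-20,0,8,0],[60,0,0,-25,0,8,0],[60,0,0,-25,0,8,0],[60,0,0,-25,0,7.7,0],[60,0,0,-30,0,0,0],[60,0,0,-30,0,0,0],[60,0,0,-20,0,0,0],[60,0,0,0,0,0,0]]]'
python3 - <<'E'
from h import *
st((497.2,-70.2,320),4.85,0)
P,C=clouds(["side"]);t=box(P,(.44,.56),(-.13,-.01),(.225,.268))
from scipy.optimize import least_squares
r=least_squares(lambda c:np.hypot(t[:,0]-c[0],t[:,1]-c[1])-.014,[.497,-.07],loss="soft_l1",f_scale=.001);print("handle",r.x*1000,len(t))
P,C=clouds(["scene"]);t=box(P,(.44,.56),(-.13,-.01),(.225,.268))
r=least_squares(lambda c:np.hypot(t[:,0]-c[0],t[:,1]-c[1])-.014,[.497,-.07],loss="soft_l1",f_scale=.001);print("handle",r.x*1000,len(t))
E
```

```text
time: 15.95
position: [0.5416, 0.1482, 0.3392]
eef_rot: [2.124, 2.307, -0.001]
contact_force: [-0.4, -0.6, -1.2]
grip_width: 0.687
t 15.95 p [541.6 148.2 339.2] F [-0.4 -0.6 -1.2] w 60.3 q [-0.26  0.23 -0.12  1.58  0.03  1.34 -0.3 ]
jaw yaw 4.74 jaw slope 0.19 tilt 0.34
shift [-213.9  -62.4   20. ]
turn [ 0.19  0.28 -0.11]
handle [498.06238672 -71.42225813] 499
handle [497.00944085 -70.8657701 ] 295
```

```bash
python3 -m jog '[[[60,-15,-4.5,1,0,0.2,0],[60,-22,-6.4,2,0,0,0],[60,-25,-7.2,2,0,0,0],[60,-25,-7.2,2,0,0,0],[60,-25,-7.2,2,0,0,0],[60,-25,-7.2,2,0,0,0],[60,-25,-7.2,2,0,0,0],[60,-22,-6.4,2,0,0,0],[60,-16,-4.7,2,0,0,0],[60,-11,-3.2,2,0,0,0],[60,-4,-1.2,1,0,0,0],[60,0,0,0,0,0,0],[60,0,0,0,0,0,0]]]'
python3 - <<'E'
from h import *
st((497.4,-70.9,224),4.85,0)
f=robot.grab_frame("wrist");save(f,"w2")
E
```

```text
time: 17.35
position: [0.4967, -0.0697, 0.3175]
eef_rot: [2.123, 2.314, -0.001]
contact_force: [-0.9, 0.3, 0.4]
grip_width: 0.681
t 17.35 p [496.7 -69.7 317.5] F [-0.9  0.3  0.4] w 59.8 q [ 0.02  0.13  0.02  1.75 -0.    1.26  0.13]
jaw yaw 4.92 jaw slope -0.0 tilt 0.07
shift [-1.1  0.6 93.5]
turn [-0.    0.07  0.07]
```

View pics/w2.png

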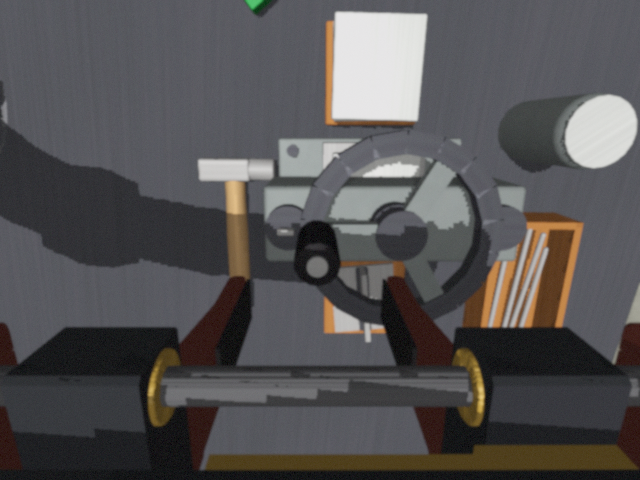

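The wrist view shows the handle at (317,265), centred between the fingers. I'll descend and grip it.

```bash
python3 -m jog '[[[60,-1,0.5,15,0,0,0],[60,0,0,16,0,0,0],[60,0,0,16,0,0,0],[60,0,0,16,0,0,0],[60,0,0,15,0,0,0],[60,0,0,10,0,0,0],[60,0,0,5,0,0,0],[60,0,0,0,0,0,0]]]' && python3 -m jog '[[[20,0,0,0,0,0,0],[20,0,0,0,0,0,0],[20,0,0,0,0,0,0],[20,0,0,0,0,0,0],[20,0,0,0,0,0,0],[20,0,0,0,0,0,0]]]' 30
python3 - <<'E'
from h import *
st((497.4,-70.9,224),4.85,0)
th=np.radians(np.arange(0,361,10));x=-62*np.sin(th);y=-62*np.cos(th)
print(np.c_[np.diff(x),np.diff(y)].round(1).tolist())
E
```

```text
time: 18.2
position: [0.4972, -0.0712, 0.2244]
eef_rot: [2.124, 2.314, -0.002]
contact_force: [-0.2, -0.3, -0.2]
grip_width: 0.682
time: 18.8
position: [0.4976, -0.0716, 0.2251]
eef_rot: [2.124, 2.312, -0.001]
contact_force: [1.1, -0.1, 1.5]
grip_width: 0.318
t 18.8 p [497.6 -71.6 225.1] F [ 1.1 -0.1  1.5] w 27.9 q [ 0.03  0.2   0.02  1.89 -0.    1.05  0.13]
jaw yaw 4.87 jaw slope 0.06 tilt 0.12
shift [ 0.7 -0.1  1.1]
turn [0.06 0.1  0.02]
[[-10.8, 0.9], [-10.4, 2.8], [-9.8, 4.6], [-8.9, 6.2], [-7.6, 7.6], [-6.2, 8.9], [-4.6, 9.8], [-2.8, 10.4], [-0.9, 10.8], [0.9, 10.8], [2.8, 10.4], [4.6, 9.8], [6.2, 8.9], [7.6, 7.6], [8.9, 6.2], [9.8, 4.6], [10.4, 2.8], [10.8, 0.9], [10.8, -0.9], [10.4, -2.8], [9.8, -4.6], [8.9, -6.2], [7.6, -7.6], [6.2, -8.9], [4.6, -9.8], [2.8, -10.4], [0.9, -10.8], [-0.9, -10.8], [-2.8, -10.4], [-4.6, -9.8], [-6.2, -8.9], [-7.6, -7.6], [-8.9, -6.2], [-9.8, -4.6], [-10.4, -2.8], [-10.8, -0.9]]
```

```bash
python3 -m jog '[[[20,-5.4,0.2,0,0,0,0],[20,-5.4,0.7,0,0,0,0],[20,-10.4,2.8,0,0,0,0],[20,-9.8,4.6,0,0,0,0],[20,-8.9,6.2,0,0,0,0],[20,-7.6,7.6,0,0,0,0],[20,-6.2,8.9,0,0,0,0],[20,-4.6,9.8,0,0,0,0],[20,-2.8,10.4,0,0,0,0],[20,-0.9,10.8,0,0,0,0],[20,0,0,0,0,0,0]]]'
python3 -c "
from h import *
a=np.radians(4.85)
st((559-62*-np.sin(a)*1,-65.5-62*np.cos(a),224),4.85,0)"
```

```text
time: 19.9
position: [0.5668, -0.128, 0.2251]
eef_rot: [2.122, 2.312, 0.001]
contact_force: [3.5, 4.2, 4.3]
grip_width: 0.314
t 19.9 p [ 566.8 -128.   225.1] F [3.5 4.2 4.3] w 27.5 q [ 0.09  0.33  0.06  1.71 -0.02  1.1   0.24]
jaw yaw 4.9 jaw slope 0.14 tilt 0.18
shift [ 0.9 -2.4  1.1]
turn [0.14 0.11 0.05]
```

```bash
python3 -m jog '[[[20,0.9,10.8,0,0,0,0],[20,2.8,10.4,0,0,0,0],[20,4.6,9.8,0,0,0,0],[20,6.2,8.9,0,0,0,0],[20,7.6,7.6,0,0,0,0],[20,8.9,6.2,0,0,0,0],[20,9.8,4.6,0,0,0,0],[20,10.4,2.8,0,0,0,0],[20,10.8,0.9,0,0,0,0],[20,10.8,-0.9,0,0,0,0],[20,10.4,-2.8,0,0,0,0],[20,9.8,-4.6,0,0,0,0],[20,8.9,-6.2,0,0,0,0],[20,7.6,-7.6,0,0,0,0],[20,6.2,-8.9,0,0,0,0],[20,4.6,-9.8,0,0,0,0],[20,2.8,-10.4,0,0,0,0],[20,0.9,-10.8,0,0,0,0],[20,0,0,0,0,0,0]]]'
python3 -c "
from h import *
a=np.radians(4.85)
st((559-62*np.sin(a)*1,-65.5+62*np.cos(a),224),4.85,0)"
```

```text
time: 21.8
position: [0.5519, -0.0047, 0.225]
eef_rot: [2.125, 2.313, -0.003]
contact_force: [-2.2, -2.3, 8.9]
grip_width: 0.316
t 21.8 p [551.9  -4.7 225. ] F [-2.2 -2.3  8.9] w 27.7 q [-0.09  0.29  0.01  1.77 -0.    1.08  0.01]
jaw yaw 4.86 jaw slope -0.06 tilt 0.13
shift [0.9 1.9 1. ]
turn [-0.06  0.11  0.01]
```

```bash
python3 -m jog '[[[20,-0.9,-10.8,0,0,0,0],[20,-2.8,-10.4,0,0,0,0],[20,-4.6,-9.8,0,0,0,0],[20,-6.2,-8.9,0,0,0,0],[20,-7.6,-7.6,0,0,0,0],[20,-8.9,-6.2,0,0,0,0],[20,-9.8,-4.6,0,0,0,0],[20,-10.4,-2.8,0,0,0,0],[20,-5.4,-0.7,0,0,0,0],[20,-5.4,-0.2,0,0,0,0],[20,0,0,0,0,0,0],[20,0,0,0,0,0,0]]]'
python3 - <<'E'
from h import *
st((497.6,-71.6,225.1),4.87,0)
from scipy.optimize import least_squares
for n in ["side","scene"]:
    P,C=clouds([n]);t=box(P,(.44,.56),(-.13,-.01),(.213,.24))
    t=box(P,(.47,.525),(-.11,-.03),(.255,.275));print(n,len(t))
E
```

```text
time: 23.0
position: [0.4974, -0.071, 0.225]
eef_rot: [2.123, 2.313, -0.0]
contact_force: [3.1, 0.0, 4.7]
grip_width: 0.318
t 23.0 p [497.4 -71.  225. ] F [3.1 0.  4.7] w 27.9 q [ 0.    0.2   0.05  1.89 -0.01  1.05  0.14]
jaw yaw 4.89 jaw slope 0.07 tilt 0.1
shift [-0.6  0.1 -0.1]
turn [0.07 0.08 0.02]
side 588
scene 150
```

```bash
python3 -m jog '[[[60,0,0,0,0,0,0],[60,0,0,0,0,0,0],[60,0,0,0,0,0,0],[60,0,0,0,0,0,0],[60,0,0,-10,0,0,0],[60,0,0,-20,0,0,0],[60,0,0,-25,0,0,0],[60,0,0,-25,0,0,0],[60,0,0,-25,0,0,0],[60,0,0,-25,0,0,0],[60,0,0,-15,0,0,0],[60,0,0,0,0,0,0]]]'
python3 - <<'E'
from h import *
st()
from scipy.optimize import least_squares
a=np.radians(4.85);u=np.array([np.cos(a),np.sin(a)]);v=np.array([-u[1],u[0]])
for n in ["side","scene"]:
    f=robot.grab_frame(n);P=cloud(f)[f["range_z"]>0];t=box(P,(.44,.56),(-.13,-.01),(.225,.268))
    r=least_squares(lambda c:np.hypot(t[:,0]-c[0],t[:,1]-c[1])-.014,[.497,-.07],loss="soft_l1",f_scale=.001);print(n,"handle",r.x*1000,len(t))
    q=(P[:,:2]-[.559,-.0655])*1000;U=q@u;V=q@v;z=P[:,2]*1000
    m=(z>63)&(z<77)&(V>44)&(V<56)&(abs(U)<65)
    if m.sum()>10: print("blank U",np.percentile(U[m],[0,1,99,100]).round(1),"V",np.percentile(V[m],[5,50,95]).round(1),"yaw slope",np.degrees(np.polyfit(U[m][abs(U[m])<40],V[m][abs(U[m])<40],1)[0]).round(2))
    t=box(P,(.47,.63),(.0,.14),(.057,.0645));print("middle",len(t),rect(t))
    if n=="side": save(f,"z")
E
```

```text
time: 24.3
position: [0.498, -0.0714, 0.3725]
eef_rot: [2.122, 2.31, 0.003]
contact_force: [0.6, -0.1, -0.1]
grip_width: 0.683
t 24.3 p [498.  -71.4 372.5] F [ 0.6 -0.1 -0.1] w 60.0 q [-0.    0.1   0.05  1.66 -0.    1.38  0.14]
jaw yaw 4.86 jaw slope 0.26 tilt 0.29
side handle [498.01319893 -70.8144431 ] 498
blank U [-45.5 -45.3  44.1  44.3] V [48.9 50.4 51.8] yaw slope 0.21
middle 3081 (array([553.5,  58. ]), array([101.4, 123.2]), 3.9)
scene handle [496.8320678  -70.43702781] 305
blank U [-45.3 -40.5  47.   47.1] V [44.8 50.8 51.4] yaw slope -0.07
middle 1474 (array([547.1,  68.1]), array([97.9, 99.9]), 3.8)
```

View pics/z.png

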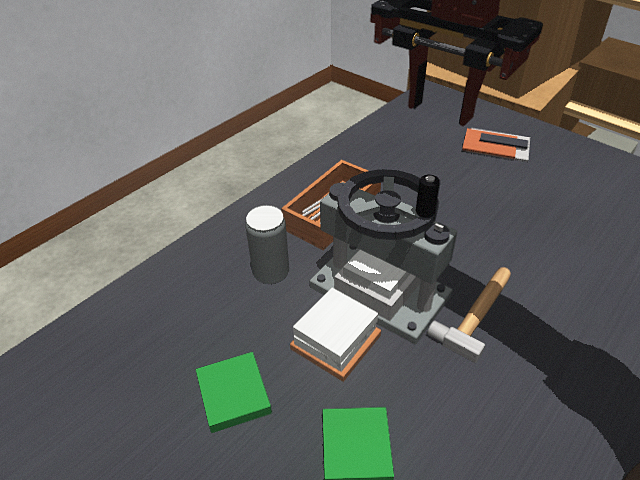

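```bash
python3 -c "
from workcell import robot
print(robot.finish_job())"
```

```text
the job is handed in; nothing more can be done
None
```

I pushed the top blank off the stack onto the press bed with the tilted, open gripper. Then I gripped the handle from above, led it counter-clockwise through one full circle, let go, raised the gripper clear and handed the job in at about 24.5 s.

**Last checks:**
- **Blank position:** it sits about 0.6 mm off centre along the press's y, towards the feed side. Sideways it is within about 0.5 mm, as seen by the side camera. It is square to about 0.2°.
- **Wheel:** the handle is back within about 0.5 mm of where it started, on the short side, so about 0.5° short of one revolution. That is about the measurement noise.
- **Lower blanks:** the middle blank is still on the feed tray, centred within about 1 mm of the tray centre. I had no clean measurement of it from before the push, since it was hidden, so "not shifted" rests on that and on the pictures. The side camera's outline of the middle blank was off in size and position because it took in other surfaces, so I relied on the scene camera. I did not measure the bottom blank separately.
- **Everything else:** the last picture shows the can, hammer, tote and green plates where they were. The T-piece was out of view in it, and I did not check it after the work.
- **Forces:** the tool force stayed under about 10 N in every reading I took, and the gripper was touching nothing at hand-in.

I did not see the foot press on the blank at half a revolution. I only know that the wheel passed through it, with light forces before and after.

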